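Hold the tier collar on the spindle flat

TASK

The upper tier of this rotating valve-cap display is off and the collar that carries it has to go back: pinch the bare top of the spindle, feel for the flat milled on it, and turn the spindle with one finger lying on the flat until the flat faces straight away from the robot, where I stand with the ratchet. Then take the collar whose bore fits the spindle, slide it level over the top with its set-screw straight over the flat, and finish still holding it up there without letting go, the screw about halfway up the flat, so I can tighten it. Leave the smaller collar and everything else on the cart where it is.

Things in the scene. Friction and masses are not known exactly. Their poses are not given: they have to be found in the camera images.
- stand: The round dark wooden foot of the display, 210 mm across, fixed to the cart. Origin at the centre of its underside, on the vertical spindle axis, at cart height; its x axis points straight away from the robot.
- turntable: Lower tier and spindle, turning together on the foot; same origin as it. Wooden disc of 280 mm, top 46 mm above the cart, with rows of caps up to 58 mm and a hub (36 mm across) up to 64 mm; from it a bare steel spindle of 20 mm diameter stands up to 195 mm above the cart. Turns without end, slightly stiff (0.08 N m), stays where it is left. Its x is the flat's x.
- spindle_flat: Bright flat milled on the top 45 mm of the dull spindle. Origin on the spindle axis at the flat's lower end, 150 mm above the cart; z up (spindle top at z = 45 mm, edge chamfered 2.5 mm); x points square out of the flat. The flat lies 7 mm from the axis, 14 mm wide: the spindle is 17 mm across it, 20 mm elsewhere, so a pinch on it centres 1.5 mm behind the axis. Fully round below.
- flat_mid (a point): The middle of the flat's face: 7 mm from the spindle axis, 22.5 mm above the flat's lower end.
- collar: The collar that fits: loose steel ring, 38 mm outside, 23 mm bore, 16 mm high, 110 g, lying flat, a dark hex-head set-screw standing out of its side at half height. Origin at the centre of its underside, z along the bore, x outward along the screw, whose 13 mm head ends 30.5 mm from the ring's axis. The screw does not reach into the bore: let go, the collar drops down the spindle to the hub.
- collar_mid (a point): The centre of the collar's bore at half its height, 8 mm above its underside; the screw's axis runs through it.
- collar_screw (a point): The middle of the collar's screw head, 27.5 mm from the ring's axis, at half height.
- spare_collar: The smaller collar, not needed and too tight for the spindle: the same kind of steel ring with a screw, but 28 mm outside, 13 mm bore, 12 mm high, lying flat on the cart. Origin at the centre of its underside, x along its screw, whose head ends 25.5 mm from the axis. It may lie in either collar's place.
- socket: Chrome hex socket, 19 mm across, 28 mm high, loose, standing on the cart. Origin at the centre of its underside. Leave it alone.
- ratchet: Chrome and steel ratchet handle, 190 mm long, 34 mm wide at the head, 26 mm high, loose, lying on the cart. Origin on the cart under the middle of its length, x along it towards the head. Leave it alone.
- jar: Glass jar of black rubber grommets with a metal lid, 84 mm across, 106 mm high, loose. Origin at the centre of its underside. Leave it alone.
- cash_box: Dented grey tin cash box, 181 by 251 mm (x by y) and 88 mm high, with a wire handle to 108 mm, loose and heavy. Origin at the centre of its underside. Leave it alone.
Not all that is in view belongs to the job. Leave any red look-alike of the collar alone.

How it is judged:
On the way, in this order (a step that is already met when the one before it is completed fails the run):
1. a finger lies pressed on the spindle's flat, and the flat faces straight away from the robot (within 15 degrees) with the spindle still (angle between the x axis of spindle_flat and the x axis of stand, either way round below 0.26 rad and x of flat_mid in the frame of stand above 0 m and contact force between the fingers and spindle_flat above 1 N and angular speed of spindle_flat below 0.15 rad/s), for 0.2 s.
2. the fitting collar is over the top of the spindle, in the fingers (horizontal distance between collar_mid and spindle_flat below 0.005 m and z of collar_mid in the frame of spindle_flat between 0 and 0.045 m and contact force between the fingers and collar above 1 N), for 0.1 s.
At the end, for the whole second after the job is handed in: The collar is held still in the fingers (over 2 N), around the spindle (within 5 mm), level (8 degrees), its screw axis 8 to 36 mm above the flat's lower end and facing the flat within 12 degrees; the flat still faces away from the robot within 18 degrees. Nothing else holds it at that height (horizontal distance between collar_mid and spindle_flat below 0.005 m and z of collar_mid in the frame of spindle_flat between 0.008 and 0.036 m and angle between the x axis of collar and the x axis of spindle_flat, either way round below 0.22 rad and x of collar_screw in the frame of spindle_flat above 0.015 m and angle between the x axis of spindle_flat and the x axis of stand, either way round below 0.32 rad and x of flat_mid in the frame of stand above 0 m and angle between collar's own z axis and vertical below 0.14 rad and contact force between the fingers and collar above 2 N and linear speed of collar below 0.02 m/s and angular speed of spindle_flat below 0.15 rad/s); the arm keeps its last pose, push and grip.
It fails at once if the smaller collar was moved more than 30 mm (distance of spare_collar from where it was at the start of the episode above 0.03 m).
It fails at once if socket, ratchet, jar or cash box was moved more than 30 mm (distance of any of socket, ratchet, jar, cash_box from where it was at the start of the episode above 0.03 m).
It fails at once if the jar was tipped (angle between jar's own z axis and vertical above 0.35 rad).
It also fails if it takes over 61 s, if anything falls off the work surface, if the arm or the gripper's body presses on something with over 40 N, if the wrist force passes 120 N, or if a joint passes its speed limit or range.

ROBOT

A 7-joint arm with a two-finger parallel gripper is mounted at the origin on the work surface. World frame = base frame: x ahead of the robot, y to its left, z up, the work surface at z = 0. Lengths are in m, angles in rad, forces in N, time in s.
With the tool pointing down it reaches from about 0.425 to 0.925 m from the base axis. Payload 6.8 kg.
Tool frame: the origin (TCP) lies on the centre line of the jaws, within the pads' length; the fingertips stand 14 mm ahead of it and the grasp point (between the pads) lies 5 mm behind it; z points along the fingers, y is the line along which they close (so a half turn about z gives the same grasp; the last joint's range is limited). The gripper opens to 85 mm and grips with 20 to 120 N. Pads are 22 mm wide; open, the fingers measure 114 mm over their backs; the gripper's body (76 mm by 85 mm) begins 54 mm behind the grasp point. The pads swing forward as they close: fully open they stand 13 mm farther back than shut.
Start: joints at [1.126, 0.477, 0.022, 1.555, -0.011, 1.109, -0.083], TCP at [0.223, -0.637, 0.245] pointing down, gripper open.
Joint ranges: [-2.96, 2.96], [-0.34, 2.1], [-1.41, 1.46], [0.24, 2.44], [-1.37, 4.51], [0.17, 1.92], [-2.96, 2.96]. Speed limits (rad/s): [2.39, 2.39, 3.14, 3.14, 3.14, 3.14, 3.14].

INTERFACE

Orientations are given as a unit quaternion [w, x, y, z].
In Python, from station import bot gives the robot as it stands. The module is installed in compiled form; this text tells all that it offers.
- The arm moves only by the tool drive_tool, never from a script. Its argument "commands" is a list of rows, each an object with "hand": the opening, from 0 (shut) to 1 (fully open); "translation": the shift along the world's x, y, z in mm, a list of three; "angular": the turn, a rotation vector about the world's x, y, z in rad, a list of three. In form: [{"hand": hand, "translation": [tx, ty, tz], "angular": [ax, ay, az]}, ...]. A call has 1 to 12 rows; each row is the pose to reach, as a shift and turn from the pose commanded when the call began; what a row does not reach only later rows make up. A row lasts 1/8 s, in which the tool goes at most 62.5 mm and 10.7 degrees, less where a joint would pass 70% of its speed; a pose out of reach is approached as far as the arm can. A call with a gripper value outside its range is refused whole. The fingers move at their own pace and stop on an object; "force" is the grip in N (left out, the last holds). Time passes only in rows, so rows that repeat a pose let the fingers close. It gives the time, the measured TCP pose, the force, the opening and the grip force at its end, in the units of the state.
- bot.get_obs(): the state, without advancing time (a new reading comes with each control period).
- bot.read_camera(name): name is "scene" or "top" or "wrist"; returns the picture (420x560x3 uint8, red, green, blue); there is no depth.
- bot.camera_model(name): a dict with "fx", "fy", "cx", "cy" (pixels), "k1" (the pictures are not rectified: a ray, as slopes to the right and down, at radius r is drawn at 1 + k1 r^2 times it, then the intrinsics apply), "view" (4x4, takes a point from world to camera coordinates). Camera axes: x right, y up, looking along -z (the intrinsics and any distortion apply to the point x, -y, -z); pixel columns grow to the right and rows downward; lengths in m; the calibration is good to about 2 mm. A picture is of the moment at which its call begins: read the wrist's pose just before it. camera_model takes no time and is no camera call; for the wrist camera it gives the pose at the moment of the call.
- bot.hand_in(): hands the job in; it is judged then, once.
Trained networks look in the newest picture that a camera, given by its name, has taken for a name from the list of things; names that differ only in an ending like _2 or _b are one class to them, and where a whole thing is asked for, a point or a joint stands for the part that bears it (a point fixed in the world has none). Each returns a list of dicts, best first, with "score" (0 to 1); they miss things now and then, are a little off and sometimes report something else, mostly with a low value. They report only what shows in the picture. A call takes as long as a camera call. They do not tell look-alikes from the thing itself.
- bot.find_in(camera, query): "position" ([column, row] in pixels, amid what is visible of it).
- bot.outline_of(camera, query): "pixels" (420x560 bool, what is visible of it) and "position" ([column, row] in pixels, amid what is visible of it).
The state is a dict: "t": time; "q": joint angles; "joint_vel": joint speeds; "joint_torque": joint torques, N m; "eef_pos": TCP position; "tool_rot": TCP orientation; "contact_force": force on the tool from outside, world axes, zero at the start; "torque": the same for the moment, N m; "gripper_width": opening from 0.0 (shut) to 1.0 (fully open); "grasp_force": force on a finger pad.
Only numpy, scipy, OpenCV 4.12 (cv2) and the standard library are available. Lean on these libraries where they do the work, as an engineer would, in place of code of your own. Each camera call takes 0.05 s, during which the arm holds its last target. There are 200 camera calls.

## Working session

There is one attempt and no reset: what is moved stays moved. The work goes in short steps, Python scripts to look and compute and a tool call to move; the robot and the scene stay as the last step left them, time stands still between calls to the robot, and variables do not carry over. Pictures are saved under pics/ and viewed, at most 10 in all, crops included, and the job is handed in when it is done.

Besides the shell and the picture viewer there is one more tool, called after "Call:" as a command line: name --argument value ..., lists and objects as JSON in quotes. drive_tool: Moves the arm, as the interface text tells. Its arguments: {"type":"object","properties":{"commands":{"type":"array","items":{"type":"object","properties":{"hand":{"type":"number"},"translation":{"type":"array","items":{"type":"number"}},"angular":{"type":"array","items":{"type":"number"}}}}},"force":{"type":"number"}},"required":["commands"]}

```bash
mkdir -p pics
cat > h.py <<'E'
import numpy as np, cv2
from station import bot
def ray(cam,px,M=None):
    m=M or bot.camera_model(cam)
    d=np.array([(px[0]-m['cx'])/m['fx'],(px[1]-m['cy'])/m['fy']]); u=d.copy()
    for _ in range(20): u=d/(1+m['k1']*(u@u))
    V=np.array(m['view']); R,t=V[:3,:3],V[:3,3]
    w=R.T@np.array([u[0],-u[1],-1]); return -R.T@t, w/np.linalg.norm(w)
def atz(cam,px,z,M=None):
    o,w=ray(cam,px,M); return o+w*(z-o[2])/w[2]
def tri(rs):
    A=np.zeros((3,3));b=np.zeros(3)
    for o,w in rs:
        P=np.eye(3)-np.outer(w,w);A+=P;b+=P@o
    return np.linalg.solve(A,b)
def proj(cam,p,M=None):
    m=M or bot.camera_model(cam);V=np.array(m['view']);c=V[:3,:3]@p+V[:3,3]
    u=np.array([c[0],-c[1]])/-c[2];u=u*(1+m['k1']*(u@u));return np.array([m['fx']*u[0]+m['cx'],m['fy']*u[1]+m['cy']])
def save(im,n,s=1):
    if s!=1: im=cv2.resize(im,None,fx=s,fy=s,interpolation=cv2.INTER_CUBIC)
    cv2.imwrite('pics/'+n+'.png',im[...,::-1])
E
python3 - <<'E'
from h import *
np.set_printoptions(precision=3,suppress=True)
o=bot.get_obs();print(o['t'],o['eef_pos'],o['tool_rot'],o['gripper_width'],o['contact_force'])
a=bot.read_camera('scene');b=bot.read_camera('top')
im=np.hstack([a,b]);save(cv2.resize(a,(800,600)),'scene');save(cv2.resize(b,(800,600)),'top')
for c in('scene','top'):
    m=bot.camera_model(c);V=np.array(m['view']);print(c,m['fx'],m['k1'],-V[:3,:3].T@V[:3,3])
    for n in['collar','spare_collar','collar_screw','spindle_flat','turntable','stand','socket','ratchet','jar','cash_box']:
        print(c,n,[(np.round(r['position']).tolist(),round(r['score'],2),atz(c,r['position'],.01)[:2].round(3).tolist()) for r in bot.find_in(c,n)][:4])
E
```

```text
0.0 [ 0.223 -0.637  0.244] [-0.001  0.986  0.168 -0.   ] 1.0017540958944953 [ 0.259  1.143 -0.117]
scene 540.0876029725287 0.035267181163909846 [ 1.319 -0.71   0.897]
scene collar [([137.0, 258.0], 0.73, [0.334, -0.269]), ([121.0, 296.0], 0.53, [0.421, -0.365]), ([157.0, 277.0], 0.49, [0.427, -0.272])]
scene spare_collar [([208.0, 321.0], 0.45, [0.622, -0.271])]
scene collar_screw [([155.0, 277.0], 0.77, [0.422, -0.276]), ([120.0, 294.0], 0.66, [0.414, -0.364]), ([138.0, 258.0], 0.52, [0.332, -0.268])]
scene spindle_flat [([209.0, 320.0], 0.25, [0.62, -0.266])]
scene turntable [([295.0, 232.0], 0.69, [0.537, 0.082]), ([157.0, 276.0], 0.49, [0.422, -0.271])]
scene stand [([294.0, 233.0], 0.66, [0.537, 0.078]), ([377.0, 173.0], 0.66, [0.508, 0.465])]
scene socket [([156.0, 368.0], 0.6, [0.648, -0.421]), ([259.0, 349.0], 0.26, [0.755, -0.243])]
scene ratchet [([257.0, 348.0], 0.79, [0.751, -0.244])]
scene jar [([367.0, 271.0], 0.88, [0.764, 0.099])]
scene cash_box [([376.0, 170.0], 0.77, [0.496, 0.476])]
top 451.098636831597 0.019160936552068245 [ 0.435 -0.022  1.3  ]
top collar [([268.0, 225.0], 0.68, [0.557, 0.053]), ([416.0, 278.0], 0.41, [0.405, -0.362])]
top spare_collar [([383.0, 202.0], 0.45, [0.621, -0.276])]
top collar_screw [([382.0, 309.0], 0.65, [0.32, -0.267]), ([413.0, 274.0], 0.54, [0.415, -0.355])]
top spindle_flat []
top turntable [([269.0, 224.0], 0.85, [0.557, 0.051])]
top stand [([267.0, 224.0], 0.7, [0.558, 0.057])]
top socket [([436.0, 189.0], 0.47, [0.658, -0.428])]
top ratchet [([374.0, 155.0], 0.85, [0.758, -0.253])]
top jar [([264.0, 143.0], 0.98, [0.799, 0.067]), ([374.0, 156.0], 0.25, [0.756, -0.255])]
top cash_box [([132.0, 235.0], 0.89, [0.528, 0.446]), ([382.0, 201.0], 0.64, [0.624, -0.274]), ([374.0, 155.0], 0.33, [0.759, -0.252])]
```

View pics/scene.png

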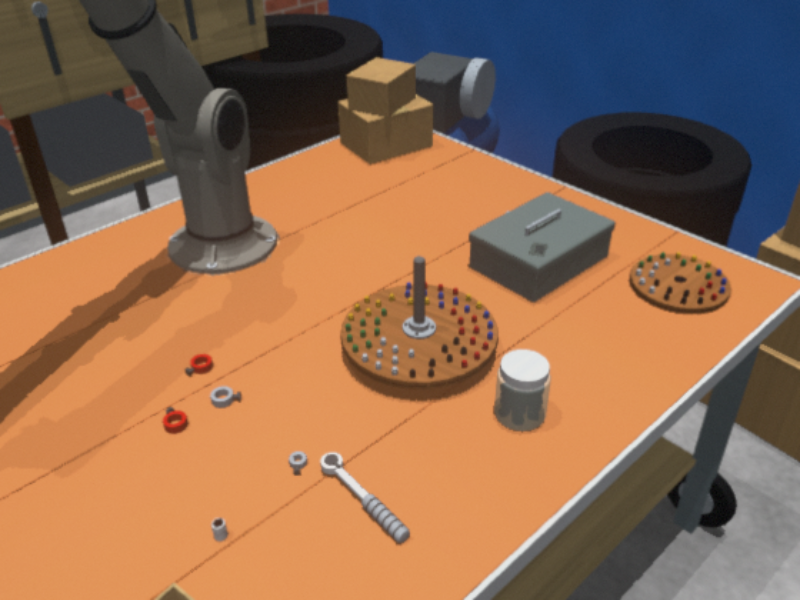

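View pics/top.png

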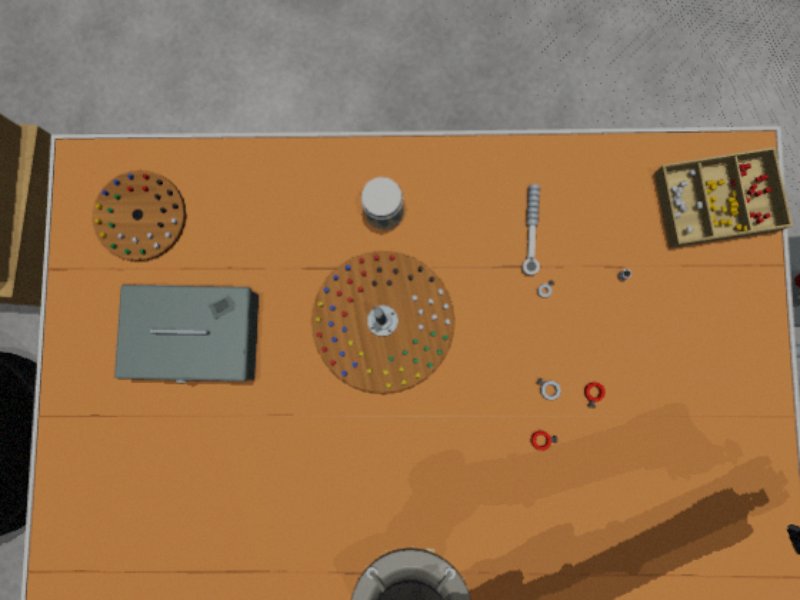

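The scene picture shows the grey ring with a screw at scene (155,278) / top (385,273), red look-alikes at scene (141,253) and (122,294), the small collar at scene (208,321) / top (381,203), and the spindle at scene (293,182–228). Candidates for the collar are the grey ring (larger, 23 mm bore), two red rings and the small grey ring. I choose the larger grey one and will check it close up.

Run:
```python
from h import *
np.set_printoptions(precision=3,suppress=True)
m=bot.camera_model('wrist');V=np.array(m['view']);print(m['fx'],-V[:3,:3].T@V[:3,3],'\n',V[:3,:3])
a=bot.read_camera('top')
for n in('turntable','stand'):
  r=bot.outline_of('top',n)[0]['pixels'];ys,xs=np.nonzero(r);
  c=cv2.minEnclosingCircle(np.stack([xs,ys],1).astype(np.float32));print(n,c,atz('top',c[0],.046))
# coarse collar from rough pixel picks
p=tri([ray('top',(385,273)),ray('scene',(154.5,278))]);print('collar',p,atz('top',(385,273),.016),atz('top',(379,267),.008))
p=tri([ray('top',(266,219)),ray('scene',(293.5,182))]);print('sptop',p)
x0,y0=240,190;save(a[y0:y0+60,x0:x0+60],'c',6)
```

```text
292.3730946782033 [ 0.292 -0.613  0.374] 
 [[ 0.329 -0.944 -0.   ]
 [ 0.905  0.316 -0.285]
 [ 0.269  0.094  0.958]]
turntable ((268.17999267578125, 225.3000030517578), 49.94368362426758) [0.552 0.051 0.046]
stand ((382.20587158203125, 201.7941131591797), 6.113925933837891) [ 0.616 -0.267  0.046]
collar [ 0.419 -0.277  0.005] [ 0.419 -0.275  0.016] [ 0.436 -0.26   0.008]
sptop [0.556 0.051 0.191]
```

Call:
drive_tool --commands '[{"hand": 1,"translation": [60,120,0],"angular": [0,0,0]},{"hand": 1,"translation": [90,180,-20],"angular": [0,0,0]},{"hand": 1,"translation": [120,240,-30],"angular": [0,0,0]},{"hand": 1,"translation": [150,300,-45],"angular": [0,0,0]},{"hand": 1,"translation": [177,357,-45],"angular": [0,0,0]},{"hand": 1,"translation": [177,357,-45],"angular": [0,0,0]},{"hand": 1,"translation": [177,357,-45],"angular": [0,0,0]},{"hand": 1,"translation": [177,357,-45],"angular": [0,0,0]},{"hand": 1,"translation": [177,357,-45],"angular": [0,0,0]}]'

```text
t: 2.38
eef_pos: [0.3997, -0.2811, 0.2005]
tool_rot: [0.0, 0.986, 0.167, -0.0]
contact_force: [0.2, -0.4, 0.5]
gripper_width: 1.001
grasp_force: 0.0
```

```bash
cat > look.py <<'E'
from h import *
import sys,pickle
np.set_printoptions(precision=3,suppress=True)
n=sys.argv[1];o=bot.get_obs();print(o['t'],o['eef_pos'],o['tool_rot'],o['q'])
M=bot.camera_model('wrist');a=bot.read_camera('wrist')
pickle.dump((M,a),open(n+'.pkl','wb'));save(a,n)
for q in sys.argv[2:]: print(q,[(np.round(r['position'],1).tolist(),round(r['score'],2),atz('wrist',r['position'],.008,M)[:2].round(3).tolist()) for r in bot.find_in('wrist',q)])
E
python3 look.py w1 collar collar_screw
```

```text
2.375 [ 0.4   -0.281  0.201] [ 0.     0.986  0.167 -0.   ] [ 0.62   0.232 -0.155  2.03   0.046  0.883 -0.796]
collar [([245.1, 246.0], 0.8, [0.318, -0.262]), ([277.3, 161.6], 0.72, [0.426, -0.266])]
collar_screw [([244.7, 246.7], 0.98, [0.317, -0.262]), ([283.4, 161.3], 0.97, [0.428, -0.272]), ([352.5, 202.1], 0.64, [0.41, -0.362])]
```

View pics/w1.png

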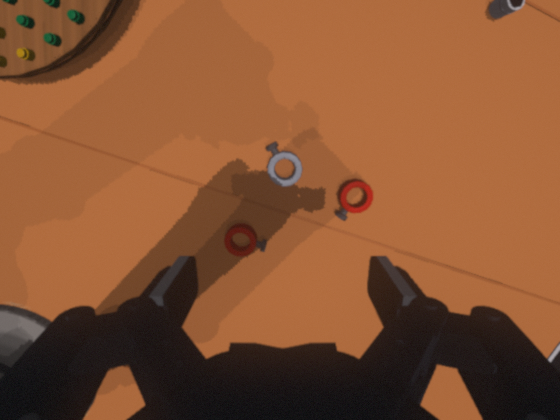

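Close view: the larger grey collar sits at (285,170) with its screw at (272,148). The red rings are at (241,240) and (356,197). My choice is confirmed. Next I look at the spindle.

Call:
drive_tool --commands '[{"hand": 1,"translation": [10,30,55],"angular": [0,0,0]},{"hand": 1,"translation": [30,80,90],"angular": [0,0,0]},{"hand": 1,"translation": [55,135,100],"angular": [0,0,0]},{"hand": 1,"translation": [80,190,100],"angular": [0,0,0]},{"hand": 1,"translation": [105,245,100],"angular": [0,0,0]},{"hand": 1,"translation": [125,300,100],"angular": [0,0,0]},{"hand": 1,"translation": [130,320,100],"angular": [0,0,0]},{"hand": 1,"translation": [130,320,100],"angular": [0,0,0]},{"hand": 1,"translation": [130,320,100],"angular": [0,0,0]},{"hand": 1,"translation": [130,320,100],"angular": [0,0,0]}]'

```text
t: 3.78
eef_pos: [0.5299, 0.0378, 0.3003]
tool_rot: [0.0, 0.986, 0.166, -0.0]
contact_force: [0.0, -0.5, -0.1]
gripper_width: 1.0
grasp_force: 0.0
```

```bash
python3 look.py w2 spindle_flat flat_mid turntable
```

```text
3.775 [0.53  0.038 0.3  ] [ 0.     0.986  0.166 -0.   ] [ 0.164  0.219 -0.411  1.809  0.097  1.134 -1.517]
spindle_flat [([47.2, 94.0], 0.4, [0.529, 0.389])]
flat_mid []
turntable [([435.1, 288.3], 0.73, [0.429, -0.268]), ([276.4, 143.3], 0.57, [0.567, 0.06]), ([48.2, 93.6], 0.4, [0.53, 0.387])]
```

View pics/w2.png

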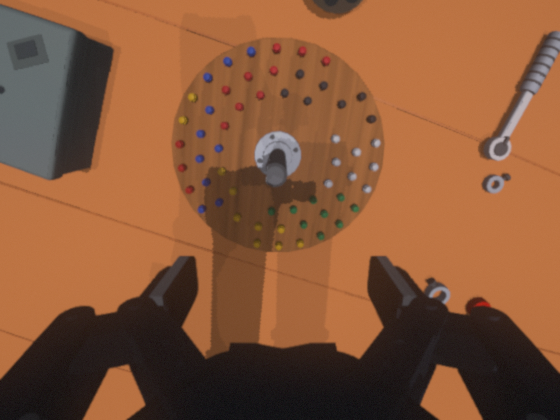

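Run:
```python
from h import *
import pickle
M,a=pickle.load(open('w2.pkl','rb'))
c=a[130:200,240:310];c=np.clip(c.astype(float)*1.8,0,255).astype(np.uint8)
b=bot.read_camera('top')[195:250,240:295]; s=bot.read_camera('scene')[170:240,260:330]
f=lambda x:cv2.resize(np.clip(x.astype(float)*1.6,0,255).astype(np.uint8),(266,500),interpolation=cv2.INTER_CUBIC) if 0 else cv2.resize(x,(266,266),interpolation=cv2.INTER_CUBIC)
save(np.hstack([f(c),f(b),f(s)]),'sp1')
```

```text
(no output)
```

View pics/sp1.png

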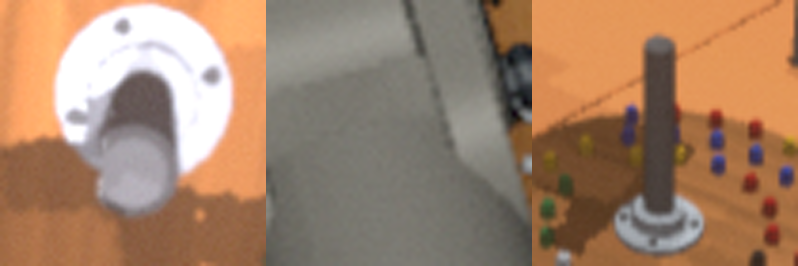

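The wrist crop shows the spindle top at about wrist (276,174), with a bright sliver on its left-lower side. The flat faces roughly left (+y/−x) and is hidden from the scene camera. I'll look from that side.

Call:
drive_tool --commands '[{"hand": 1,"translation": [-40,37,-20],"angular": [0,0,0]},{"hand": 1,"translation": [-80,74,-40],"angular": [0,0,0]},{"hand": 1,"translation": [-100,92,-60],"angular": [0,0,0]},{"hand": 1,"translation": [-100,92,-60],"angular": [0,0,0]},{"hand": 1,"translation": [-100,92,-60],"angular": [0,0,0]},{"hand": 1,"translation": [-100,92,-60],"angular": [0,0,0]}]'

```text
t: 4.82
eef_pos: [0.4313, 0.1313, 0.2409]
tool_rot: [-0.0, 0.986, 0.167, 0.001]
contact_force: [0.6, -1.0, 0.1]
gripper_width: 1.001
grasp_force: 0.0
```

```bash
python3 look.py w3 spindle_flat
python3 - <<'E'
from h import *
import pickle
M,a=pickle.load(open('w3.pkl','rb'))
t=proj('wrist',np.array([.556,.051,.195]),M);b=proj('wrist',np.array([.556,.051,.064]),M);print(t,b)
M2,a2=pickle.load(open('w2.pkl','rb'));print(proj('wrist',np.array([.556,.051,.195]),M2))
c=((t+b)/2).astype(int);y0=max(0,c[1]-60);x0=min(440,c[0]-60);print(x0,y0)
save(np.clip(a[y0:y0+120,x0:x0+120].astype(float)*1.4,0,255).astype(np.uint8),'sp2',5)
E
```

```text
4.825 [0.431 0.131 0.241] [-0.     0.986  0.167  0.001] [ 0.033  0.146 -0.505  2.045  0.086  0.969 -1.752]
spindle_flat [([452.0, 88.6], 0.65, [0.603, -0.022])]
[484.65190518  90.77848001] [399.10753166 102.67503155]
[277.81002358 177.01243384]
381 36
```

View pics/sp2.png

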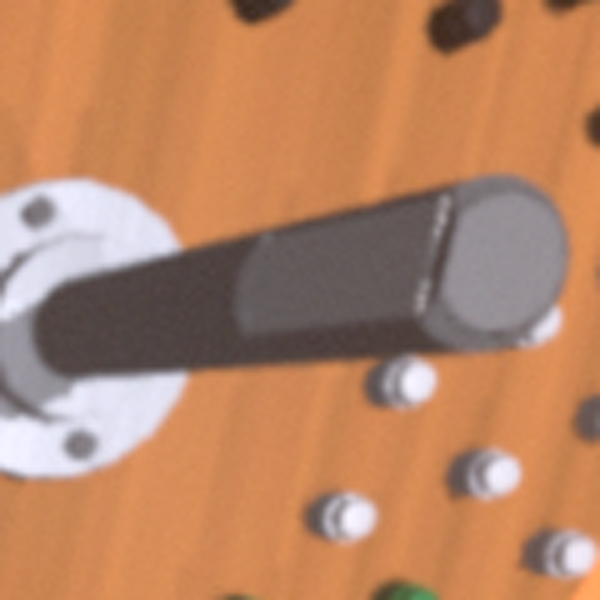

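The close view shows the bright flat at wrist (430–470, 76–103), facing left/up in the image. I'll fit the axis and the flat's azimuth to its corners.

Run:
```python
from h import *
import pickle
from scipy.optimize import least_squares
np.set_printoptions(precision=4,suppress=True)
M,a=pickle.load(open('w3.pkl','rb'));M2,_=pickle.load(open('w2.pkl','rb'))
px=np.array([(265,237),(242,335),(446,200),(420,312)])/5+[381,36]
def mod(p):
    f=np.array([np.cos(p[2]),np.sin(p[2]),0]);g=np.array([-f[1],f[0],0]);c=np.array([p[0],p[1],0]);r=[]
    for z in(.15,.1925):
        for s in(-1,1): r.append(proj('wrist',c+.007*f+s*.00714*g+[0,0,z],M))
    return np.array(r)
top2=np.array([276,174.])
for th in (1.0,2.0,3.0):
    R=least_squares(lambda p:np.r_[(mod(p)-px).ravel(),proj('wrist',np.array([p[0],p[1],.195]),M2)-top2],[.556,.051,th])
    print(R.x,np.degrees(R.x[2]),R.cost,R.fun)
```

```text
[0.5566 0.0536 1.8254] 104.59047751325392 4.713829760261951 [ 0.1865 -0.7443  0.9262  0.3733 -0.0316 -1.8234 -0.1333  1.3959 -0.9352
  1.2942]
[0.5566 0.0536 1.8255] 104.59059021822088 4.713829760238947 [ 0.1865 -0.7443  0.9262  0.3733 -0.0316 -1.8234 -0.1333  1.3959 -0.9352
  1.2941]
[0.5566 0.0536 1.8254] 104.590550273788 4.713829760039859 [ 0.1865 -0.7443  0.9262  0.3733 -0.0316 -1.8234 -0.1333  1.3959 -0.9352
  1.2941]
```

Call:
drive_tool --commands '[{"hand": 1,"translation": [45,-28,0],"angular": [0,0,-0.08]},{"hand": 1,"translation": [90,-56,0],"angular": [0,0,-0.08]},{"hand": 0.8,"translation": [127,-80.5,0],"angular": [0,0,-0.08]},{"hand": 0.8,"translation": [127,-80.5,-10],"angular": [0,0,-0.08]},{"hand": 0.7,"translation": [127,-80.5,-40],"angular": [0,0,-0.08]},{"hand": 0.6,"translation": [127,-80.5,-70],"angular": [0,0,-0.08]},{"hand": 0.5,"translation": [127,-80.5,-70],"angular": [0,0,-0.08]},{"hand": 0.5,"translation": [127,-80.5,-70],"angular": [0,0,-0.08]}]' --force 30

```text
t: 5.92
eef_pos: [0.5574, 0.0519, 0.1713]
tool_rot: [-0.0, 0.992, 0.128, 0.001]
contact_force: [-0.3, -0.3, -0.2]
gripper_width: 0.502
grasp_force: 0.0
```

Call:
drive_tool --commands '[{"hand": 0.35,"translation": [0,0,0],"angular": [0,0,0]},{"hand": 0.28,"translation": [0,0,0],"angular": [0,0,0]},{"hand": 0.1,"translation": [0,0,0],"angular": [0,0,0]},{"hand": 0.1,"translation": [0,0,0],"angular": [0,0,0]},{"hand": 0.1,"translation": [0,0,0],"angular": [0,0,0]},{"hand": 0.1,"translation": [0,0,0],"angular": [0,0,0]}]'

```text
t: 6.68
eef_pos: [0.5573, 0.0524, 0.1712]
tool_rot: [-0.0, 0.992, 0.128, 0.001]
contact_force: [-2.4, 2.4, 7.4]
gripper_width: 0.192
grasp_force: 30.4
```

```bash
python3 -c "
from station import bot
print(bot.get_obs())"
```

```text
{'t': 6.675, 'q': array([ 0.10592384,  0.4012698 , -0.38924915,  1.88525972,  0.19105493,
        0.89009849, -1.6896308 ]), 'joint_vel': array([-0.00053722,  0.0013345 ,  0.0002334 , -0.00069211, -0.00125763,
       -0.0004477 ,  0.00098213]), 'joint_torque': array([  1.3349703 , -46.38923764,  -1.68559927, -23.0482024 ,
         0.79777798,  -0.47027808,   0.07449254]), 'eef_pos': array([0.55729513, 0.05236302, 0.17124053]), 'tool_rot': array([-3.99517032e-04,  9.91739617e-01,  1.28265709e-01,  5.29144057e-04]), 'contact_force': array([-2.39433355,  2.36726667,  7.38576743]), 'torque': array([ 0.44469352,  0.51930945, -0.06688102]), 'grasp_force': 30.381179238902405, 'gripper_width': 0.19217096672752237}
```

The opening of 0.19 (16–17 mm) confirms one finger is on the flat, so I turn the spindle −105° about its axis.

Call:
drive_tool --commands '[{"hand": 0.1,"translation": [-0.2,0.5,0],"angular": [0,0,-0.1525]},{"hand": 0.1,"translation": [-0.5,0.8,0],"angular": [0,0,-0.305]},{"hand": 0.1,"translation": [-0.7,0.8,0],"angular": [0,0,-0.4575]},{"hand": 0.1,"translation": [-0.9,0.9,0],"angular": [0,0,-0.61]},{"hand": 0.1,"translation": [-1.1,1.0,0],"angular": [0,0,-0.7625]},{"hand": 0.1,"translation": [-1.3,1.1,0],"angular": [0,0,-0.915]},{"hand": 0.1,"translation": [-1.5,1.2,0],"angular": [0,0,-1.0675]},{"hand": 0.1,"translation": [-1.6,1.4,0],"angular": [0,0,-1.22]},{"hand": 0.1,"translation": [-1.7,1.6,0],"angular": [0,0,-1.3725]},{"hand": 0.1,"translation": [-1.8,1.8,0],"angular": [0,0,-1.525]},{"hand": 0.1,"translation": [-1.9,2.0,0],"angular": [0,0,-1.6775]},{"hand": 0.1,"translation": [-1.9,2.2,0],"angular": [0,0,-1.83]}]' --force 45

```text
t: 8.18
eef_pos: [0.5544, 0.0519, 0.171]
tool_rot: [0.001, 0.721, -0.693, -0.003]
contact_force: [0.7, -5.5, -24.6]
gripper_width: 0.188
grasp_force: 44.2
```

Call:
drive_tool --commands '[{"hand": 0.1,"translation": [0,0,0],"angular": [0,0,0]},{"hand": 0.1,"translation": [0,0,0],"angular": [0,0,0]},{"hand": 0.1,"translation": [0,0,0],"angular": [0,0,0]},{"hand": 0.1,"translation": [0,0,0],"angular": [0,0,0]}]'

```text
t: 8.68
eef_pos: [0.5545, 0.0519, 0.1708]
tool_rot: [0.002, 0.722, -0.692, -0.003]
contact_force: [-13.5, -1.4, 32.6]
gripper_width: 0.187
grasp_force: 51.7
```

Call:
drive_tool --commands '[{"hand": 0.1,"translation": [0.5,0,0],"angular": [0,0,-0.045]},{"hand": 0.1,"translation": [1,0,0],"angular": [0,0,-0.045]},{"hand": 0.1,"translation": [1,0,0],"angular": [0,0,-0.045]},{"hand": 0.1,"translation": [1,0,0],"angular": [0,0,-0.045]},{"hand": 0.1,"translation": [1,0,0],"angular": [0,0,-0.045]}]'

```text
t: 9.3
eef_pos: [0.5545, 0.052, 0.1708]
tool_rot: [-0.002, -0.706, 0.708, 0.005]
contact_force: [-18.1, -0.7, 37.8]
gripper_width: 0.185
grasp_force: 52.2
```

Call:
drive_tool --commands '[{"hand": 0.6,"translation": [0,0,0],"angular": [0,0,0]},{"hand": 0.8,"translation": [0,0,0],"angular": [0,0,0]},{"hand": 1,"translation": [0,0,0],"angular": [0,0,0]},{"hand": 1,"translation": [0,0,30],"angular": [0,0,0]},{"hand": 1,"translation": [0,0,80],"angular": [0,0,0]},{"hand": 1,"translation": [0,-20,130],"angular": [0,0,0.15]},{"hand": 1,"translation": [0,-20,130],"angular": [0,0,0.15]},{"hand": 1,"translation": [0,-20,130],"angular": [0,0,0.15]}]'

```text
t: 10.3
eef_pos: [0.5545, 0.0331, 0.2968]
tool_rot: [0.003, 0.757, -0.653, -0.003]
contact_force: [-0.4, 0.3, -0.7]
gripper_width: 0.993
grasp_force: 0.0
```

Run:
```python
from h import *
import pickle
np.set_printoptions(precision=4,suppress=True)
M,a=pickle.load(open('w1.pkl','rb'))
c=atz('wrist',(285,169.5),.014,M);s=atz('wrist',(272,148),.008,M);print(c,s,np.degrees(np.arctan2(*(s-c)[1::-1])))
rt=bot.read_camera('top');rs=bot.read_camera('scene')
for cam in('top','scene'):
  for r in bot.outline_of(cam,'collar'): print(cam,r['score'],r['position'],r['pixels'].sum())
t=proj('scene',np.array([.5562,.0537,.17])).astype(int);x0,y0=t-35
cr=rs[y0:y0+70,x0:x0+70];w=bot.read_camera('wrist')
tt=proj('wrist',np.array([.5562,.0537,.17]));print(tt)
x1,y1=np.clip(tt.astype(int)-40,0,[480,340]);cw=w[y1:y1+80,x1:x1+80]
tp=proj('top',np.array([.42,-.272,.01])).astype(int)-25;ct=rt[tp[1]:tp[1]+50,tp[0]:tp[0]+50]
print('top crop org',tp)
f=lambda x:cv2.resize(np.clip(x*1.3,0,255).astype(np.uint8),(266,266),interpolation=cv2.INTER_CUBIC)
save(np.hstack([f(cr),f(cw),f(ct)]),'chk')
```

```text
[ 0.4211 -0.2765  0.014 ] [ 0.4378 -0.2558  0.008 ] 51.21765619798965
top 0.7 [413.8, 279.5] 157
top 0.6 [378.3, 307.2] 142
top 0.46 [388.0, 270.2] 84
scene 0.63 [138.8, 256.3] 169
scene 0.47 [156.7, 275.8] 238
scene 0.46 [122.0, 292.6] 207
[276.6888 223.6059]
top crop org [358 247]
```

View pics/chk.png

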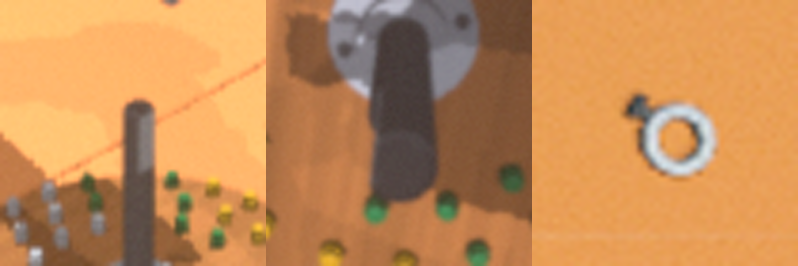

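The check crop shows the bright flat in the scene view facing away from the robot (+x). The ring centre in the top view is about (385.6,273.1) with its screw at (377.7,266.7). I now move above the collar.

Call:
drive_tool --commands '[{"hand": 1,"translation": [-11,-26,0],"angular": [0,0,0.185]},{"hand": 1,"translation": [-22,-52,0],"angular": [0,0,0.37]},{"hand": 1,"translation": [-33,-78,0],"angular": [0,0,0.555]},{"hand": 1,"translation": [-44,-104,0],"angular": [0,0,0.74]},{"hand": 1,"translation": [-55,-130,0],"angular": [0,0,0.925]},{"hand": 1,"translation": [-67,-156,-10],"angular": [0,0,1.11]},{"hand": 1,"translation": [-78,-182,-30],"angular": [0,0,1.295]},{"hand": 1,"translation": [-90,-208,-50],"angular": [0,0,1.48]},{"hand": 1,"translation": [-101,-234,-75],"angular": [0,0,1.665]},{"hand": 1,"translation": [-112,-260,-100],"angular": [0,0,1.85]},{"hand": 1,"translation": [-123,-286,-125],"angular": [0,0,2.035]},{"hand": 1,"translation": [-134,-309,-148],"angular": [0,0,2.22]}]'

```text
t: 12.05
eef_pos: [0.4201, -0.2769, 0.1481]
tool_rot: [0.004, 0.92, 0.391, 0.001]
contact_force: [0.3, 0.9, 0.8]
gripper_width: 0.997
grasp_force: 0.0
```

Call:
drive_tool --commands '[{"hand": 1,"translation": [0,0,0],"angular": [0,0,0]},{"hand": 1,"translation": [0,0,0],"angular": [0,0,0]},{"hand": 1,"translation": [0,0,0],"angular": [0,0,0]}]'

```text
t: 12.42
eef_pos: [0.422, -0.2754, 0.1501]
tool_rot: [0.004, 0.921, 0.389, 0.002]
contact_force: [-0.4, 0.0, -0.7]
gripper_width: 0.997
grasp_force: 0.0
```

```bash
python3 look.py w4 collar collar_screw
python3 - <<'E'
from h import *
import pickle
M,a=pickle.load(open('w4.pkl','rb'))
t=proj('wrist',np.array([.42,-.275,.01]),M).astype(int)-60;t=np.clip(t,0,[440,300]);print(t)
save(a[t[1]:t[1]+120,t[0]:t[0]+120],'w4c',5)
E
```

```text
12.425 [ 0.422 -0.275  0.15 ] [0.004 0.921 0.389 0.002] [-0.028  0.357  0.588  2.086 -0.281  0.765 -0.039]
collar [([334.0, 265.7], 0.96, [0.412, -0.364]), ([206.3, 247.5], 0.59, [0.333, -0.258]), ([279.1, 189.5], 0.56, [0.428, -0.267])]
collar_screw [([281.6, 192.9], 0.88, [0.427, -0.271]), ([336.7, 268.1], 0.74, [0.412, -0.369]), ([207.2, 249.2], 0.71, [0.332, -0.26]), ([445.0, 43.6], 0.38, [0.621, -0.275])]
[219 141]
```

View pics/w4c.png

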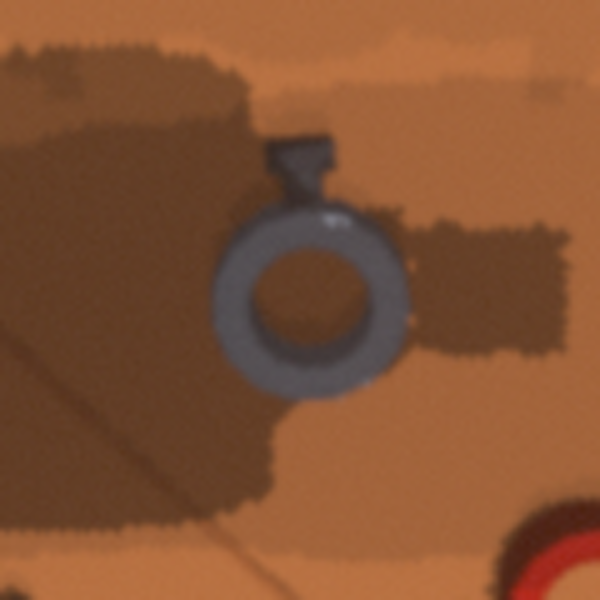

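The crop shows the collar ring centred at wrist (281.2,201.0), its screw head at (279.0,171.4), almost exactly up the image.

Run:
```python
from h import *
import pickle
np.set_printoptions(precision=4,suppress=True)
M1,_=pickle.load(open('w1.pkl','rb'));M,_=pickle.load(open('w4.pkl','rb'))
print('tri',tri([ray('wrist',(281.2,201),M),ray('top',(385.6,273.1)),ray('scene',(156,277))]),tri([ray('wrist',(281.2,201),M),ray('wrist',(285,169.5),M1)]))
c=atz('wrist',(281.2,201),.016,M);s=atz('wrist',(279,171.4),.010,M);d=s-c
from scipy.spatial.transform import Rotation as R
o=bot.get_obs();q=o['tool_rot'];X=R.from_quat([q[1],q[2],q[3],q[0]]).as_matrix()
print(c,s,np.linalg.norm(d[:2]),np.degrees(np.arctan2(d[1],d[0])),'tx az',np.degrees(np.arctan2(X[1,0],X[0,0])),X[:,2],o['eef_pos'])
```

```text
tri [ 0.4209 -0.276   0.0086] [ 0.4202 -0.2772  0.0043]
[ 0.4229 -0.275   0.016 ] [ 0.4402 -0.2544  0.01  ] 0.02688804740472719 49.87484994520853 tx az 45.76445274334509 [ 0.007  -0.0063 -1.    ] [ 0.4217 -0.2756  0.15  ]
```

Call:
drive_tool --commands '[{"hand": 0.75,"translation": [0,0,-40],"angular": [0.006,0.007,0.07]},{"hand": 0.75,"translation": [0,0,-80],"angular": [0.006,0.007,0.07]},{"hand": 0.75,"translation": [0,0,-115],"angular": [0.006,0.007,0.07]},{"hand": 0.7,"translation": [0,0,-130],"angular": [0.006,0.007,0.07]},{"hand": 0.65,"translation": [0,0,-135],"angular": [0.006,0.007,0.07]},{"hand": 0.6,"translation": [0,0,-135],"angular": [0.006,0.007,0.07]},{"hand": 0.6,"translation": [0,0,-135],"angular": [0.006,0.007,0.07]}]' --force 60

```text
t: 13.45
eef_pos: [0.4216, -0.2767, 0.0155]
tool_rot: [0.001, 0.907, 0.42, 0.0]
contact_force: [-0.4, 0.2, -0.6]
gripper_width: 0.604
grasp_force: 0.0
```

Call:
drive_tool --commands '[{"hand": 0.52,"translation": [0,0,0],"angular": [0,0,0]},{"hand": 0.47,"translation": [0,0,0],"angular": [0,0,0]},{"hand": 0.43,"translation": [0,0,0],"angular": [0,0,0]},{"hand": 0.3,"translation": [0,0,0],"angular": [0,0,0]},{"hand": 0.3,"translation": [0,0,0],"angular": [0,0,0]},{"hand": 0.3,"translation": [0,0,0],"angular": [0,0,0]}]'

```text
t: 14.2
eef_pos: [0.4209, -0.2763, 0.015]
tool_rot: [-0.0, 0.907, 0.42, -0.0]
contact_force: [-1.6, 1.6, 6.2]
gripper_width: 0.406
grasp_force: 59.7
```

Call:
drive_tool --commands '[{"hand": 0.3,"translation": [0,0,15],"angular": [0,0,0]},{"hand": 0.3,"translation": [0,0,50],"angular": [0,0,0]},{"hand": 0.3,"translation": [0,0,100],"angular": [0,0,0]},{"hand": 0.3,"translation": [0,0,150],"angular": [0,0,0]},{"hand": 0.3,"translation": [0,0,200],"angular": [0,0,0]},{"hand": 0.3,"translation": [0,0,240],"angular": [0,0,0]},{"hand": 0.3,"translation": [0,0,240],"angular": [0,0,0]},{"hand": 0.3,"translation": [0,0,240],"angular": [0,0,0]}]'

```text
t: 15.2
eef_pos: [0.4202, -0.2758, 0.2542]
tool_rot: [-0.001, 0.907, 0.42, -0.0]
contact_force: [-0.8, 0.9, -1.1]
gripper_width: 0.41
grasp_force: 60.4
```

```bash
python3 look.py w5 collar_screw
python3 - <<'E'
from h import *
import pickle
M,a=pickle.load(open('w5.pkl','rb'))
p=bot.get_obs()['eef_pos'];print(proj('wrist',p+[0,0,-.007],M),proj('wrist',p+np.array([.645*.0275,.764*.0275,-.007]),M))
save(np.clip(a[220:360,190:370].astype(float)*2.2,0,255).astype(np.uint8),'w5c',4)
E
```

```text
15.2 [ 0.42  -0.276  0.254] [-0.001  0.907  0.42  -0.   ] [-0.115  0.204  0.664  1.983 -0.149  1.004 -0.083]
collar_screw [([321.7, 231.9], 0.78, [0.413, -0.367]), ([286.0, 254.4], 0.77, [0.354, -0.362])]
[281.36333373 267.39767365] [281.13495615 217.38903314]
```

View pics/w5c.png

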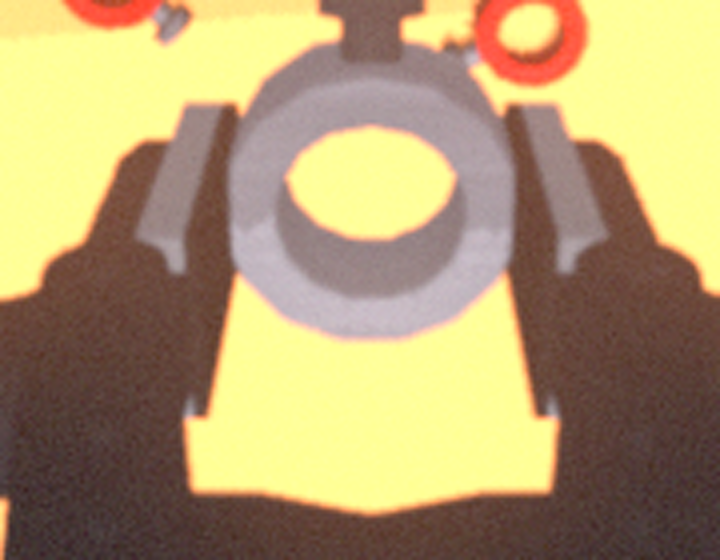

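The collar is held level in the pads, bore centred at wrist column 283 and row about 273, with the screw straight along tool x. I now compute its offset from the TCP and the shift to the spindle axis.

Run:
```python
from h import *
import pickle
from scipy.spatial.transform import Rotation as R
np.set_printoptions(precision=4,suppress=True)
M,a=pickle.load(open('w5.pkl','rb'));o=bot.get_obs();p=o['eef_pos'];q=o['tool_rot']
X=R.from_quat([q[1],q[2],q[3],q[0]]).as_matrix()
for z in(-.001,.001,.003):
    c=atz('wrist',(283,273),p[2]+z,M);print(z,'tool offset',X.T@(c-p))
s=atz('wrist',(283.2,220.5),p[2]-.007,M);print('screw',X.T@(s-p))
print('tx az',np.degrees(np.arctan2(X[1,0],X[0,0])),p, 'z',X[:,2])
# sanity: fingertip midline col
```

```text
-0.001 tool offset [0.0001 0.0009 0.001 ]
0.001 tool offset [ 0.0012  0.0008 -0.001 ]
0.003 tool offset [ 0.0023  0.0008 -0.003 ]
screw [0.0259 0.001  0.007 ]
tx az 49.71265162979791 [ 0.4199 -0.2758  0.2534] z [-0.0032  0.0009 -1.    ]
```

Call:
drive_tool --commands '[{"hand": 0.3,"translation": [14,34,0],"angular": [0,0,-0.09]},{"hand": 0.3,"translation": [28,68,0],"angular": [0,0,-0.18]},{"hand": 0.3,"translation": [42,102,0],"angular": [0,0,-0.27]},{"hand": 0.3,"translation": [56,136,0],"angular": [0,0,-0.36]},{"hand": 0.3,"translation": [70,170,0],"angular": [0,0,-0.45]},{"hand": 0.3,"translation": [84,204,0],"angular": [0,0,-0.54]},{"hand": 0.3,"translation": [98,238,0],"angular": [0,0,-0.63]},{"hand": 0.3,"translation": [112,272,0],"angular": [0,0,-0.72]},{"hand": 0.3,"translation": [126,306,0],"angular": [0,0,-0.81]},{"hand": 0.3,"translation": [135.4,329.5,0],"angular": [0,0,-0.868]},{"hand": 0.3,"translation": [135.4,329.5,0],"angular": [0,0,-0.868]},{"hand": 0.3,"translation": [135.4,329.5,0],"angular": [0,0,-0.868]}]'

```text
t: 16.8
eef_pos: [0.5555, 0.0519, 0.2536]
tool_rot: [0.0, 1.0, -0.0, -0.001]
contact_force: [0.3, -0.1, -0.9]
gripper_width: 0.41
grasp_force: 60.4
```

Call:
drive_tool --commands '[{"hand": 0.3,"translation": [0,0,-10],"angular": [0,0,0]},{"hand": 0.3,"translation": [0,0,-20],"angular": [0,0,0]},{"hand": 0.3,"translation": [0,0,-20],"angular": [0,0,0]},{"hand": 0.3,"translation": [0,0,-20],"angular": [0,0,0]}]'

```text
t: 17.3
eef_pos: [0.5562, 0.053, 0.2345]
tool_rot: [-0.0, 1.0, -0.0, -0.0]
contact_force: [-0.2, 0.4, -1.0]
gripper_width: 0.406
grasp_force: 60.4
```

```bash
python3 look.py w6
python3 - <<'E'
from h import *
import pickle
M,a=pickle.load(open('w6.pkl','rb'))
p=bot.get_obs()['eef_pos'];print(proj('wrist',np.array([.5561,.0537,.195]),M),proj('wrist',p+[.001,0,.001],M))
save(np.clip(a[220:360,190:370].astype(float)*2.2,0,255).astype(np.uint8),'w6c',4)
E
```

```text
17.3 [0.556 0.053 0.234] [-0.  1. -0. -0.] [-0.69   0.335  0.607  1.88  -0.226  0.996 -1.556]
[282.2623357  242.68446488] [283.43300724 273.70293165]
```

View pics/w6c.png

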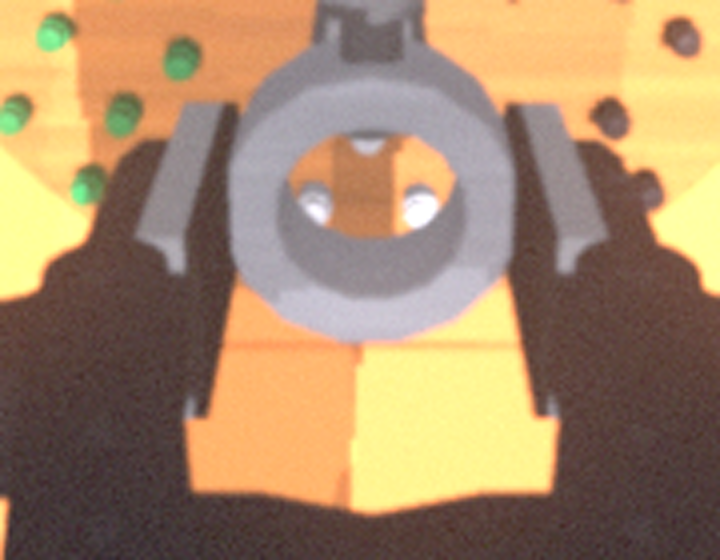

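The crop shows the lower rim of the spindle top inside the bore at wrist (281.8,258), where the axis estimate predicts it. I shift slightly and descend with force checks.

Call:
drive_tool --commands '[{"hand": 0.3,"translation": [-0.8,0.6,-10],"angular": [0,0,0]},{"hand": 0.3,"translation": [-0.8,0.6,-20],"angular": [0,0,0]},{"hand": 0.3,"translation": [-0.8,0.6,-20],"angular": [0,0,0]},{"hand": 0.3,"translation": [-0.8,0.6,-23],"angular": [0,0,0]},{"hand": 0.3,"translation": [-0.8,0.6,-26],"angular": [0,0,0]},{"hand": 0.3,"translation": [-0.8,0.6,-29],"angular": [0,0,0]},{"hand": 0.3,"translation": [-0.8,0.6,-29],"angular": [0,0,0]}]'

```text
t: 18.23
eef_pos: [0.5553, 0.0538, 0.2053]
tool_rot: [-0.0, 1.0, -0.0, -0.0]
contact_force: [-0.3, -0.4, -0.8]
gripper_width: 0.407
grasp_force: 60.4
```

Call:
drive_tool --commands '[{"hand": 0.3,"translation": [0,0,-4],"angular": [0,0,0]},{"hand": 0.3,"translation": [0,0,-8],"angular": [0,0,0]},{"hand": 0.3,"translation": [0,0,-12],"angular": [0,0,0]},{"hand": 0.3,"translation": [0,0,-16],"angular": [0,0,0]},{"hand": 0.3,"translation": [0,0,-20],"angular": [0,0,0]},{"hand": 0.3,"translation": [0,0,-24],"angular": [0,0,0]},{"hand": 0.3,"translation": [0,0,-26],"angular": [0,0,0]},{"hand": 0.3,"translation": [0,0,-26],"angular": [0,0,0]},{"hand": 0.3,"translation": [0,0,-26],"angular": [0,0,0]},{"hand": 0.3,"translation": [0,0,-26],"angular": [0,0,0]}]'

```text
t: 19.48
eef_pos: [0.5555, 0.0538, 0.1797]
tool_rot: [-0.0, 1.0, -0.0, -0.0]
contact_force: [-0.4, -0.2, -0.9]
gripper_width: 0.406
grasp_force: 60.4
```

Run:
```python
from h import *
np.set_printoptions(precision=4,suppress=True)
o=bot.get_obs();print({k:np.round(o[k],4) for k in('t','eef_pos','tool_rot','contact_force','torque','grasp_force','gripper_width','joint_vel')})
bot.read_camera('scene')
for q in('collar','collar_screw','spare_collar'):print(q,[(np.round(r['position'],1),round(r['score'],2)) for r in bot.find_in('scene',q)])
p=np.array([.5561,.0537,.172]);print(proj('scene',p),proj('scene',p+[.0275,0,0]))
```

```text
{'t': np.float64(19.475), 'eef_pos': array([0.5555, 0.0538, 0.1797]), 'tool_rot': array([-0.0004,  1.    , -0.0002, -0.0001]), 'contact_force': array([-0.3748, -0.2396, -0.884 ]), 'torque': array([ 0.0206, -0.0131,  0.0381]), 'grasp_force': np.float64(60.3644), 'gripper_width': np.float64(0.4061), 'joint_vel': array([-0.0008, -0.0005, -0.0008,  0.0006, -0.0002,  0.0014,  0.0015])}
collar [(array([141.1, 257.5]), 0.74), (array([119.4, 295.4]), 0.6)]
collar_screw [(array([120.3, 295. ]), 0.69), (array([138.6, 257.1]), 0.49)]
spare_collar [(array([205.3, 321.7]), 0.7)]
[292.6384 188.242 ] [300.819 192.821]
```

```bash
python3 -c "
from station import bot
print(bot.hand_in())"
```

```text
the job is handed in; nothing more can be done
None
```

I turned the flat to face straight away from the robot and handed in at about 19.5 s; the interface returned no verdict. I was still holding the fitting collar level around the spindle with about 60 N, its screw over the flat at roughly half height (all from arm readings, no last picture).

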